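# Flatten the whetstone with one steady stroke

## Robot

A 6-joint arm with a two-finger parallel gripper is mounted at the origin on the work surface. World frame = base frame: x ahead of the robot, y to its left, z up, the work surface at z = 0. Lengths are in mm, angles in rad, forces in N, time in s.
With the tool pointing down it reaches from about 350 to 975 mm from the base axis. Payload 4.9 kg.
Tool frame: the origin (TCP) lies at the very end of the fingers, on their centre line; the grasp point (between the pads) lies 19 mm behind it; z points along the fingers, y is the line along which they close (so a half turn about z gives the same grasp; the last joint's range is limited). The gripper opens to 85 mm and grips with 20 to 120 N. Pads are 22 mm wide; open, the fingers measure 114 mm over their backs; the gripper's body (76 mm by 85 mm) begins 54 mm behind the grasp point. The pads swing forward as they close: fully open they stand 13 mm farther back than shut.
Start: joints at [1.143, 0.053, 1.613, -0, 1.476, -0.119], TCP at [189.937, 595.42, 231.304] pointing down, gripper open.
Joint ranges: [-3.01, 3.01], [-1.01, 2.22], [0.06, 2.58], [-1.02, 4.17], [0.09, 2.62], [-3.14, 3.14]. Speed limits (rad/s): [2.57, 2.57, 3.14, 3.14, 3.14, 3.14].

## Interface

Orientations are given as a unit quaternion [x, y, z, w].
In Python, from workcell import * gives the robot as it stands. The module is installed in compiled form; this text tells all that it offers.
- The arm moves only by the shell command python3 -m jog 'ROWS' [OPENING] [FORCE]. ROWS is JSON, a list of rows, each an object of numbers: "tx", "ty", "tz": the shift along the tool's x, y, z scaled (see below); "twist": the turn about the tool's z scaled (see below). A call has 1 to 5 rows; each row shifts and turns the commanded pose from where the row before left it, along the tool's axes as they then stand; what a row does not reach is not made up. The controller multiplies each number of a shift by 500 mm and each number of a turn by 360 degrees. A row lasts 1/12 s, in which the tool goes at most 41.7 mm and 7.16 degrees, less where a joint would pass 70% of its speed; a pose out of reach is approached as far as the arm can. A call with a number of a shift or a turn outside -1 to 1 is refused whole. A call with a gripper value outside its range is refused whole. OPENING is the gripper's target within -1 to 1 (shut at 1, half-way at 0, fully open at -1), set as the call begins (- or left out, the last holds). The fingers move at their own pace and stop on an object; FORCE is the grip in N (left out, the last holds). Time passes only in rows, so rows that do not move let the fingers close. It gives the time, the measured TCP pose, the force, the opening and the grip force at its end, in the units of the state.
- get_state(): the state, without advancing time (a new reading comes with each control period).
- capture(name): name is "side" or "top"; returns a dict with "frame" (384x512x3 uint8, red, green, blue), "K" (3x3 intrinsics, pixels), "k1" (the pictures are not rectified: a ray, as slopes to the right and down, at radius r is drawn at 1 + k1 r^2 times it, then the intrinsics apply), "extrinsics" (4x4, takes a point from world to camera coordinates). Camera axes: x right, y down, z forward; pixel columns grow to the right and rows downward; lengths in mm; the calibration is good to about 2 mm. A picture is of the moment at which its call begins. There is no depth.
- finish_job(): hands the job in; it is judged then, once.
The state is a dict: "time_s": time; "joints": joint angles; "qvel": joint speeds; "tau": joint torques, N m; "eef_pos": TCP position; "tool_rot": TCP orientation; "wrist_force": force on the tool from outside, world axes, zero at the start; "wrist_torque": the same for the moment, N m; "gripper_width": finger opening in mm; "grasp_force": force on a finger pad.
Only numpy, scipy, OpenCV 4.12 (cv2) and the standard library are available. Lean on these libraries where they do the work, as an engineer would, in place of code of your own. Each camera call takes 0.05 s, during which the arm holds its last target. There are 200 camera calls.

## Task

Take the flattening block from its tray by its wooden handle, set it flat and lengthwise on the end of the whetstone next to the black clamp knob, press until the sprung cradle is about half-way down, and push it slowly along the stone (about four seconds) to the other end in one steady stroke, keeping the cradle about half-way down without bottoming it and never lifting off midway. Lift it off at the far end, lay it flat back in the tray and let go, touching the stone only with the block and leaving the pepper pot, bowl and spoons alone.

Things in the scene. Friction and masses are not known exactly. Their poses are not given: they have to be found in the camera images.
- block_center (a point): Centre (half-way up) of the loose flattening block, 56 mm high: a flat grey plate 90 (x) x 50 (y) x 18 mm with a wooden handle bar 64 (x) x 22 (y) x 38 mm centred on top, from 10 mm below to 28 mm above this point. z is up; x is its length, either way round is the same. 0.2 to 0.45 kg. It starts lying flat in the tray.
- block_sole (a point): Centre of the flat underside of the same block (28 mm below its centre); same axes.
- stone_top (a point): Centre of the top face of the grey whetstone, 210 (x) x 70 (y) x 26 mm, clamped in an aluminium cradle 250 x 90 mm on a fixed rubber base. +x runs along the stone, away from the clamp-knob end. z is up. 72 mm above the work surface at rest; sinks straight down, level, when pressed. With block and stone ends flush, their centres are 60 mm apart.
- clamp_knob (a point): Centre of the round black clamp knob (26 mm diameter, 18 mm long) at the stone's -x end, 139 mm from the stone's centre, its top 11 mm below the stone's top. Marks the end where the stroke starts.
- cradle (a joint): How far the stone and its cradle are pressed down, in m: 0 at rest, 0.016 at the bottom stop; a spring of about 1300 N/m pushes it back (half-way, 8 mm, takes about 11 N including the block's weight).
- tray_in (a point): Centre of the inner floor (4 mm above the work surface) of the fixed low steel tray, 160 (x) x 120 (y) mm outside, walls 4 mm thick, 14 mm high. z is up.
- pepper: White ceramic pepper pot, 50 mm in diameter, 94 mm high; origin at the centre of its underside. Bystander.
- bowl: Green plastic bowl, 130 mm in diameter, 60 mm high; origin at the centre of its underside. Bystander.
- spoon1: Steel serving spoon, 230 mm long, lying along its x. Bystander.
- spoon2: Second steel serving spoon, the same. Bystander.

How it is judged (in metres and radians):
On the way, in this order (a step that is already met when the one before it is completed fails the run):
1. block flat on the stone (cradle 4-12.5 mm down, within 0.3 rad of lengthwise, within 20 mm of centred across) at the knob end, centres at least 42 mm apart (x of block_center in the frame of stone_top below -0.042 m and value of joint cradle between 0.004 and 0.0125 m and contact force between block and cradle above 2 N and angle between block_center's own z axis and vertical below 0.12 rad and angle between the x axis of block_center and the x axis of stone_top, either way round below 0.3 rad and y of block_center in the frame of stone_top between -0.02 and 0.02 m), for 0.2 s.
2. still flat on the stone (cradle 4-12.5 mm down, within 0.3 rad of lengthwise, within 20 mm of centred across), 35 to 15 mm before the middle (x of block_center in the frame of stone_top between -0.035 and -0.015 m and value of joint cradle between 0.004 and 0.0125 m and contact force between block and cradle above 2 N and angle between block_center's own z axis and vertical below 0.12 rad and angle between the x axis of block_center and the x axis of stone_top, either way round below 0.3 rad and y of block_center in the frame of stone_top between -0.02 and 0.02 m), for 0.1 s.
3. still pressed the same way at the middle (within 10 mm) (x of block_center in the frame of stone_top between -0.01 and 0.01 m and value of joint cradle between 0.004 and 0.0125 m and contact force between block and cradle above 2 N and angle between block_center's own z axis and vertical below 0.12 rad and angle between the x axis of block_center and the x axis of stone_top, either way round below 0.3 rad and y of block_center in the frame of stone_top between -0.02 and 0.02 m), for 0.1 s.
4. still pressed the same way 15 to 35 mm past the middle (x of block_center in the frame of stone_top between 0.015 and 0.035 m and value of joint cradle between 0.004 and 0.0125 m and contact force between block and cradle above 2 N and angle between block_center's own z axis and vertical below 0.12 rad and angle between the x axis of block_center and the x axis of stone_top, either way round below 0.3 rad and y of block_center in the frame of stone_top between -0.02 and 0.02 m), for 0.1 s.
5. still pressed the same way at the plain end, centre at least 42 mm past the middle (x of block_center in the frame of stone_top above 0.042 m and value of joint cradle between 0.004 and 0.0125 m and contact force between block and cradle above 2 N and angle between block_center's own z axis and vertical below 0.12 rad and angle between the x axis of block_center and the x axis of stone_top, either way round below 0.3 rad and y of block_center in the frame of stone_top between -0.02 and 0.02 m), for 0.1 s.
At the end, for the whole second after the job is handed in: The block lies flat (within 0.1 rad) and still on the tray's floor, its centre within 45 mm of the tray's centre along each tray axis, released; the stone is unpressed (cradle within 1.5 mm of rest) (x of block_center in the frame of tray_in between -0.045 and 0.045 m and y of block_center in the frame of tray_in between -0.045 and 0.045 m and z of block_center in the frame of tray_in between 0.022 and 0.033 m and angle between block_center's own z axis and vertical below 0.1 rad and linear speed of block below 0.02 m/s and value of joint cradle below 0.0015 m and contact force between the fingers and block below 0.1 N); the robot touches nothing.
It fails at once if the cradle is pressed to its bottom stop (beyond 15.5 mm) (value of joint cradle above 0.0155 m).
It fails at once if the block is lifted off (or set down) midway: over the middle 70 mm of the stone with its sole 4 to 20 mm above the stone (x of block_sole in the frame of stone_top between -0.035 and 0.035 m and y of block_sole in the frame of stone_top between -0.04 and 0.04 m and z of block_sole in the frame of stone_top between 0.004 and 0.02 m).
It fails at once if the robot itself touches the stone or its cradle with more than 1 N (contact force between any of the arm, the fingers and cradle above 1 N).
It fails at once if pepper pot, bowl or a spoon shifted by more than 15 mm (distance of any of pepper, bowl, spoon1, spoon2 from where it was at the start of the episode above 0.015 m).
It also fails if it takes over 58 s, if anything falls off the work surface, if the arm or the gripper's body presses on something with over 40 N, if the wrist force passes 120 N, or if a joint passes its speed limit or range.

## Working session

There is one attempt and no reset: what is moved stays moved. The work goes in short steps, Python scripts to look and compute and a shell command to move; the robot and the scene stay as the last step left them, time stands still between calls to the robot, and variables do not carry over. Pictures are saved under pics/ and viewed, at most 10 in all, crops included, and the job is handed in when it is done.

```bash
mkdir -p pics; cat > h.py <<'E'
from workcell import *
import numpy as np, cv2
def cast(c,u,v,z):
    K=c["K"];x=np.array([(u-K[0,2])/K[0,0],(v-K[1,2])/K[1,1]]);p=x.copy()
    for _ in range(30): p=x/(1+c["k1"]*(p@p))
    E=np.array(c["extrinsics"]);R=E[:3,:3];o=-R.T@E[:3,3];d=R.T@np.array([p[0],p[1],1])
    return o+d*(z-o[2])/d[2]
E
python3 - <<'E'
from h import *
for n in("top","side"):
    c=capture(n);cv2.imwrite(f"pics/{n}0.png",cv2.resize(c["frame"][:,:,::-1],(800,600)))
    E=np.array(c["extrinsics"]);print(n,c["K"],c["k1"],-E[:3,:3].T@E[:3,3],E[2,:3])
print(get_state())
E
```

```text
top [[428.54960501   0.         253.89332072]
 [  0.         428.54960501 193.04543324]
 [  0.           0.           1.        ]] 0.003565212463821405 [ 412.79815201  -26.21688406 1232.16134012] [ 0.13318199  0.01236787 -0.99101443]
side [[442.70134729   0.         259.01944193]
 [  0.         442.70134729 197.20176602]
 [  0.           0.           1.        ]] -0.0259134006177811 [ 318.02894438 -641.62249519  833.48939052] [ 0.26831409  0.62473935 -0.73328595]
{'time_s': 0.1, 'joints': array([ 1.14301477e+00,  5.33219205e-02,  1.61414147e+00, -3.33396859e-05,
        1.47600061e+00, -1.18990668e-01]), 'qvel': array([ 1.52937889e-03, -2.41751500e-03, -4.24962930e-03,  2.56375651e-05,
       -7.15397332e-04, -5.49936986e-04]), 'tau': array([ 3.79726782e-05, -3.94900632e+01, -3.71364534e+01, -8.62560250e-05,
        3.93938928e-03, -2.11935566e-05]), 'eef_pos': array([189.7114904 , 594.92596799, 230.1757813 ]), 'tool_rot': array([ 1.53781119e-01,  9.88104494e-01, -9.05403534e-04, -2.36647993e-04]), 'wrist_force': array([0.65225548, 0.45768896, 0.2714591 ]), 'wrist_torque': array([-0.02240503, -0.00234851,  0.04039068]), 'grasp_force': 0.0, 'gripper_width': 85.48223035527617}
```

View pics/top0.png

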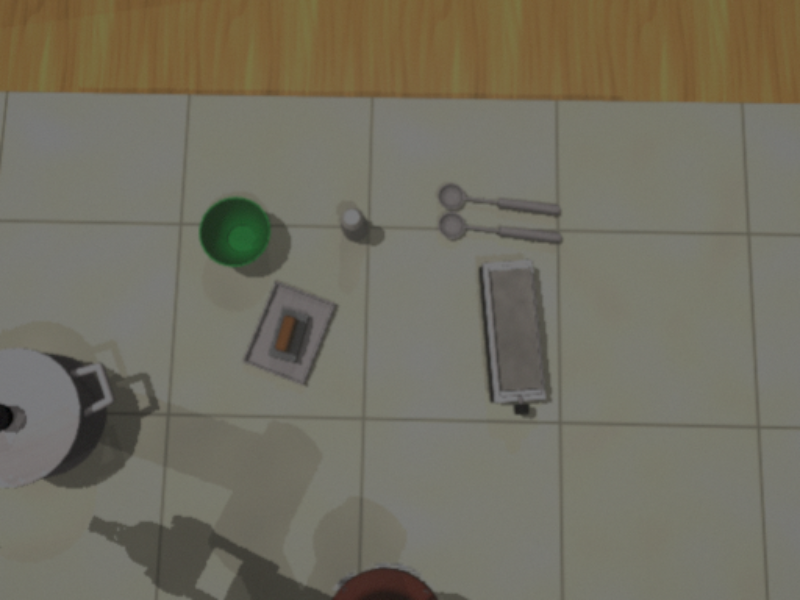

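View pics/side0.png

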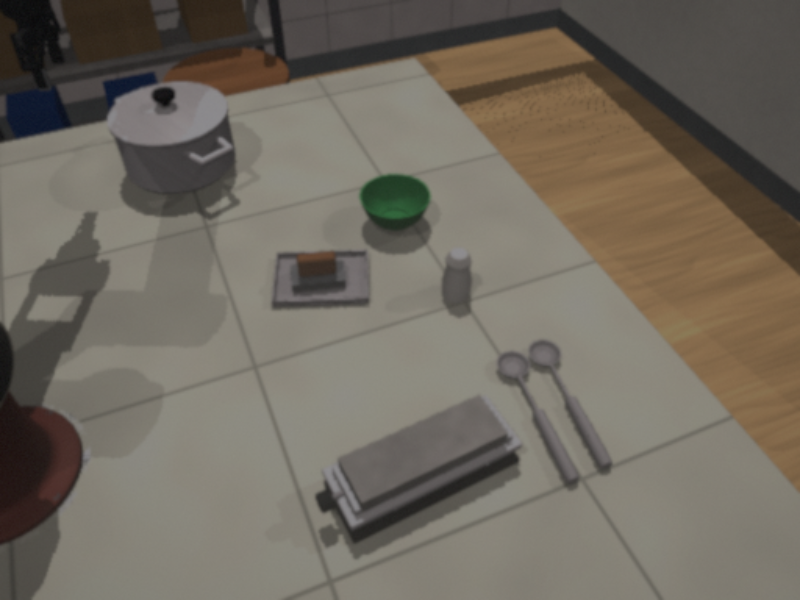

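The top view shows the handle at about (287,333), the stone at (517,330), and the knob at (522,408), so the stroke goes up the image. The tray is around (290,333), the bowl at (235,231), the pepper pot at (352,222), and the spoons at (450–560,195–240). The side view agrees: handle (317,264), knob (325,497).

```bash
cat > m.py <<'E'
from h import *
c=capture("top");f=c["frame"];hsv=cv2.cvtColor(f,cv2.COLOR_RGB2HSV)
s=capture("side");hs=cv2.cvtColor(s["frame"],cv2.COLOR_RGB2HSV)
def big(m):
    cs,_=cv2.findContours(m,cv2.RETR_EXTERNAL,cv2.CHAIN_APPROX_NONE);return max(cs,key=cv2.contourArea)
def box(m):
    return cv2.minAreaRect(big(m))
def sub(m,x0,y0,x1,y1):
    o=np.zeros_like(m);o[y0:y1,x0:x1]=m[y0:y1,x0:x1];return o
k=.64
def world(r,z,cam):
    p=np.array([cast(cam,*q,z)[:2] for q in cv2.boxPoints(r)]);l=[np.linalg.norm(p[i+1]-p[i]) for i in(0,1)]
    e=p[1]-p[0] if l[0]>l[1] else p[2]-p[1]
    return p.mean(0).round(1),np.round(l,1),round(np.degrees(np.arctan2(e[1],e[0]))%180,1)
E
python3 - <<'E'
from m import *
E=np.array(c["extrinsics"])
for cam in(c,s):
    X=np.array(cam["extrinsics"])@np.array([190,595,231,1]);print("tcp px",cam["K"]@(X[:3]/X[2]))
wood=cv2.inRange(hsv,(3,110,50),(20,255,255));wood=sub(wood,140,180,230,250)
r=box(wood);print("wood",r,world(r,60,c))
hw=sub(cv2.inRange(hs,(3,100,30),(20,255,255)),170,140,250,200);r2=box(hw);print("side wood",r2,[cast(s,*q,60)[:2].round() for q in cv2.boxPoints(r2)])
print(hsv[205:225:3,315:345:4].tolist()[2]); 
for (u,v) in[(517,330),(505,300),(484,330),(490,330),(545,330),(285,310),(312,335),(320,320),(255,350)]: print(u,v,hsv[int(v*k),int(u*k)])
a=cv2.resize(f[155:275,150:360],(0,0),fx=3.8,fy=3.8,interpolation=cv2.INTER_CUBIC)
a=np.clip(a*1.5,0,255).astype(np.uint8);cv2.imwrite("pics/c1.png",a[:,:,::-1])
E
```

```text
tcp px [-18.14660411 344.36334006   1.        ]
tcp px [32.69786588 50.80262447  1.        ]
wood ((182.15000915527344, 213.05001831054688), (6.640782356262207, 21.50348472595215), 18.434947967529297) (array([511.2, 184.3]), array([58.8, 18.5]), np.float64(164.0))
side wood ((202.0207061767578, 164.748291015625), (5.314911365509033, 22.339237213134766), 85.2363510131836) [array([486., 195.]), array([541., 180.]), array([536., 161.]), array([481., 176.])]
[[8, 9, 115], [19, 22, 94], [15, 22, 91], [20, 25, 93], [17, 25, 93], [13, 23, 98], [10, 24, 97], [10, 16, 95]]
517 330 [15 22 92]
505 300 [ 17  23 100]
484 330 [24 31 81]
490 330 [150   2 118]
545 330 [24 30 86]
285 310 [30  3 79]
312 335 [ 10  15 104]
320 320 [  0  14 111]
255 350 [  5  14 111]
```

View pics/c1.png

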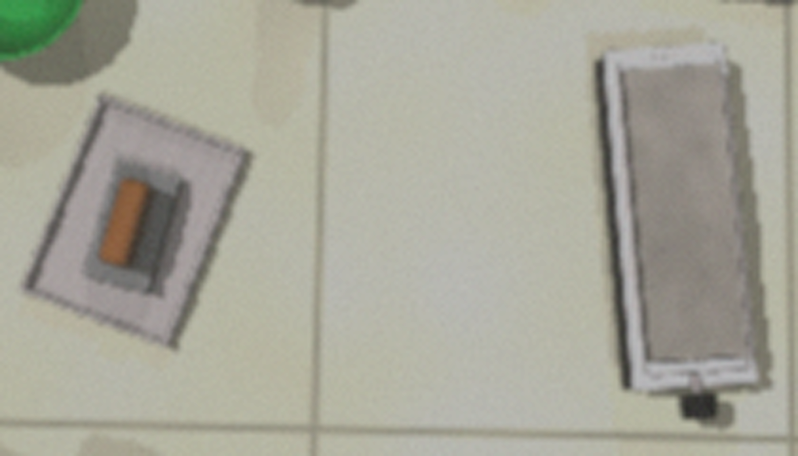

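The crop (3.8x, offset 150,155) shows stone corners at about (622,66), (727,68), (748,357), (642,362). The tray corners are at (103,95), (250,152), (176,348), (25,290), the orange handle top is at (124,222), and the knob is at (699,405).

```bash
python3 - <<'E'
from m import *
def T(P,z): return np.array([cast(c,150+(u-1.9)/3.8,155+(v-1.9)/3.8,z)[:2] for u,v in P])
def S(P,z): return np.array([cast(s,u*k-.2,v*k-.2,z)[:2] for u,v in P])
def rep(n,p):
    l=[np.linalg.norm(p[(i+1)%4]-p[i]) for i in range(4)];e=(p[0]+p[1]-p[2]-p[3])
    print(n,p.mean(0).round(1),np.round(l),"axis",round(np.degrees(np.arctan2(e[1],e[0])),1))
rep("stone top",T([(622,66),(727,68),(748,357),(642,362)],72))
rep("stone side",S([(478,400),(512,435),(375,505),(338,465)],72))
rep("tray top",T([(103,95),(250,152),(176,348),(25,290)],14))
rep("tray side",S([(277,254),(369,252),(369,304),(275,306)],14))
rep("handle top",T([(120,177),(150,182),(130,268),(98,262)],60))
print("knob",T([(699,405)],61))
# colour refinement: stone = saturated bit vs white frame
m=sub(cv2.inRange(hsv,(0,12,60),(40,60,107)),308,165,350,255)
m=cv2.morphologyEx(m,cv2.MORPH_OPEN,np.ones((5,5)));r=box(m);print("stone mask",world(r,72,c))
tile=sub(cv2.inRange(hsv,(0,0,0),(22,40,255))|cv2.inRange(hsv,(100,0,0),(180,255,255)),150,172,225,252)
r=box(cv2.morphologyEx(tile,cv2.MORPH_OPEN,np.ones((3,3))));print("tray mask",world(r,10,c))
E
```

```text
stone top [ 525.8 -218.1] [ 76. 207.  75. 212.] axis 3.8
stone side [ 528.5 -228.1] [ 68. 199.  72. 206.] axis 6.0
tray top [516.8 181.7] [120. 156. 122. 157.] axis -19.0
tray side [517.1 174.5] [160. 125. 152. 125.] axis 70.9
handle top [511.4 184. ] [22. 64. 24. 63.] axis -11.4
knob [[ 389.34938835 -229.71055156]]
stone mask (array([ 526.5, -224.8]), array([ 91.2, 210.1]), np.float64(4.6))
tray mask (array([517.6, 184.9]), array([163.5, 125.3]), np.float64(160.5))
```

```bash
cat > go.py <<'E'
import sys
from h import *
from scipy.spatial.transform import Rotation as R
# go.py x y z [yaw of tool y axis, deg]: offsets in the jog's units
st=get_state();r=R.from_quat(st["tool_rot"]);M=r.as_matrix();yaw=np.degrees(np.arctan2(M[1,1],M[0,1]))
d=M.T@(np.array(list(map(float,sys.argv[1:4])))-st["eef_pos"])/500
print("t",round(st["time_s"],2),"pos",st["eef_pos"].round(1),"yaw",yaw.round(1),"tilt",np.degrees(np.arccos(-M[2,2])).round(2),"F",st["wrist_force"].round(1),"w",round(st["gripper_width"],1),st["grasp_force"])
print("d",d.round(4),"rows",np.linalg.norm(d)/.0834)
if len(sys.argv)>4: print("twist",round(-((float(sys.argv[4])-yaw+90)%180-90)/360,4))
E
python3 -m jog '[{"tz":-0.08,"twist":-0.005},{"tz":-0.08,"twist":-0.005},{"tz":-0.04}]'; python3 go.py 511 184 200 76
```

```text
t 0.3 pos [189.9 595.2 230.9] yaw 72.3 tilt 0.04 F [ 1.  -0.9 -0.6] w 85.7 0.0
d [-0.8619 -0.5883  0.0621] rows 12.534459486637422
twist -0.0103invalid input
```

```bash
python3 -m jog '[{"tx":0,"ty":0,"tz":-0.08,"twist":-0.005},{"tx":0,"ty":0,"tz":-0.08,"twist":-0.005},{"tx":0,"ty":0,"tz":-0.04,"twist":0}]'; python3 go.py 511 184 200 76
```

```text
time_s: 0.55
eef_pos: [190.3, 596.3, 336.4]
tool_rot: [0.122, 0.993, 0.003, 0.001]
wrist_force: [0.5, 0.7, 1.6]
gripper_width: 85.5
grasp_force: 0.0
t 0.55 pos [190.3 596.3 336.4] yaw 76.0 tilt 0.32 F [0.5 0.7 1.6] w 85.5 0.0
d [-0.8219 -0.6461  0.2701] rows 12.946398753406196
twist -0.0001
```

```bash
python3 -m jog '[{"tx":-0.063,"ty":-0.05,"tz":0,"twist":0},{"tx":-0.063,"ty":-0.05,"tz":0,"twist":0},{"tx":-0.063,"ty":-0.05,"tz":0,"twist":0},{"tx":-0.063,"ty":-0.05,"tz":0,"twist":0},{"tx":-0.063,"ty":-0.05,"tz":0,"twist":0}]' >/dev/null; python3 -m jog '[{"tx":-0.063,"ty":-0.05,"tz":0,"twist":0},{"tx":-0.063,"ty":-0.05,"tz":0,"twist":0},{"tx":-0.063,"ty":-0.05,"tz":0,"twist":0},{"tx":-0.063,"ty":-0.05,"tz":0,"twist":0},{"tx":-0.063,"ty":-0.05,"tz":0,"twist":0}]' >/dev/null;  python3 -m jog '[{"tx":-0.063,"ty":-0.05,"tz":0,"twist":0},{"tx":-0.063,"ty":-0.05,"tz":0,"twist":0},{"tx":-0.063,"ty":-0.05,"tz":0,"twist":0},{"tx":0,"ty":0,"tz":0.08,"twist":0},{"tx":0,"ty":0,"tz":0.08,"twist":0}]'; python3 go.py 511 184 150 76
```

```text
time_s: 1.8
eef_pos: [511.1, 178.7, 253.8]
tool_rot: [0.125, 0.992, 0.001, 0.004]
wrist_force: [1.1, 0.7, -1.1]
gripper_width: 85.3
grasp_force: 0.0
t 1.8 pos [511.1 178.7 253.8] yaw 75.7 tilt 0.43 F [ 1.1  0.7 -1.1] w 85.3 0.0
d [0.0043 0.0096 0.2076] rows 2.4927508601397803
twist -0.0009
```

```bash
python3 - <<'E'
from h import *
c=capture("side");a=cv2.resize(c["frame"][80:220,120:310],(0,0),fx=4,fy=4,interpolation=cv2.INTER_CUBIC)
cv2.imwrite("pics/s1.png",np.clip(a*1.5,0,255).astype(np.uint8)[:,:,::-1])
E
```

```text
(no output)
```

View pics/s1.png

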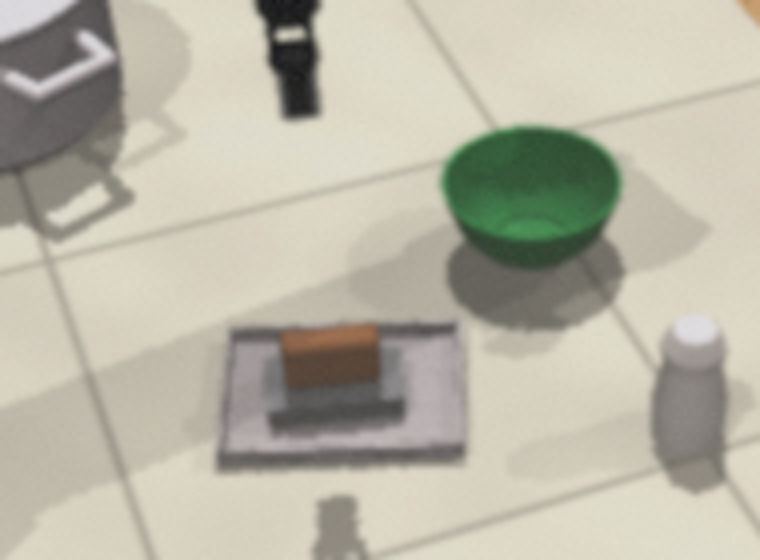

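Fingertips hang at crop (300,115), above the handle, whose top is at (330,340). The plate's near bottom edge runs from (270,425) to (404,408). I'll check its yaw, then go down.

```bash
python3 - <<'E'
from h import *
c=capture("side")
for P,z in([(270,425),(404,408)],4),([(282,332),(378,325)],60),([(287,388),(382,378)],22):
    a,b=[cast(c,120+(u-1.5)/4,80+(v-1.5)/4,z)[:2] for u,v in P];print(a.round(),b.round(),np.linalg.norm(a-b),np.degrees(np.arctan2(*(b-a)[::-1])))
E
python3 -m jog '[{"tx":0.004,"ty":0.009,"tz":0.08,"twist":0},{"tx":0,"ty":0,"tz":0.08,"twist":0},{"tx":0,"ty":0,"tz":0.08,"twist":0},{"tx":0,"ty":0,"tz":0.08,"twist":0},{"tx":0,"ty":0,"tz":0.04,"twist":0}]'; python3 go.py 511 184 31 76
```

```text
[464. 175.] [550. 156.] 88.20579028456237 -12.526594209874977
[485. 197.] [544. 180.] 61.57462781838774 -16.582156169766087
[481. 186.] [541. 170.] 62.147944281057505 -14.106396818795467
time_s: 2.32
eef_pos: [505.5, 185.6, 68.7]
tool_rot: [0.122, 0.993, -0.001, -0.002]
wrist_force: [-0.4, -0.1, -0.5]
gripper_width: 85.5
grasp_force: 0.0
t 2.32 pos [505.5 185.6  68.7] yaw 76.0 tilt 0.23 F [-0.4 -0.1 -0.5] w 85.5 0.0
d [-0.0117 -0.0003  0.0754] rows 0.9148405624183124
twist -0.0001
```

```bash
python3 -m jog '[{"tx":-0.013,"ty":0,"tz":0.03,"twist":0},{"tx":0,"ty":0,"tz":0.025,"twist":0},{"tx":0,"ty":0,"tz":0.017,"twist":0},{"tx":0,"ty":0,"tz":0,"twist":0}]' >/dev/null; python3 go.py 513 185 31 76;  python3 -m jog '[{"tx":0,"ty":0,"tz":0,"twist":0},{"tx":0,"ty":0,"tz":0,"twist":0},{"tx":0,"ty":0,"tz":0,"twist":0},{"tx":0,"ty":0,"tz":0,"twist":0},{"tx":0,"ty":0,"tz":0,"twist":0}]' 1 60;  python3 -m jog '[{"tx":0,"ty":0,"tz":0,"twist":0},{"tx":0,"ty":0,"tz":0,"twist":0},{"tx":0,"ty":0,"tz":0,"twist":0},{"tx":0,"ty":0,"tz":0,"twist":0},{"tx":0,"ty":0,"tz":0,"twist":0}]'; python3 go.py 513 185 31 76
```

```text
t 2.65 pos [513.2 184.1  35. ] yaw 75.9 tilt 0.07 F [ 0.3 -0.6  0.4] w 85.5 0.0
d [0.0009 0.0017 0.008 ] rows 0.09873625214467313
twist -0.0002
time_s: 3.07
eef_pos: [513.9, 183.9, 36.2]
tool_rot: [0.123, 0.992, 0.0, 0.001]
wrist_force: [0.8, -0.1, -0.2]
gripper_width: 25.5
grasp_force: 0.0
time_s: 3.48
eef_pos: [514.1, 184.0, 36.2]
tool_rot: [0.123, 0.992, 0.0, 0.001]
wrist_force: [-0.2, 0.5, 5.4]
gripper_width: 20.9
grasp_force: 60.3
t 3.48 pos [514.1 184.   36.2] yaw 75.9 tilt 0.08 F [-0.2  0.5  5.4] w 20.9 60.34032940864563
d [0.0026 0.0014 0.0104] rows 0.13011476548975381
twist -0.0002
```

Gripped, but shallow, so I'll regrip about 7 mm deeper.

```bash
python3 -m jog '[{"tx":0,"ty":0,"tz":0,"twist":0},{"tx":0,"ty":0,"tz":0,"twist":0},{"tx":0,"ty":0,"tz":0.015,"twist":0},{"tx":0,"ty":0,"tz":0,"twist":0}]' 0 ; python3 -m jog '[{"tx":0,"ty":0,"tz":0,"twist":0},{"tx":0,"ty":0,"tz":0,"twist":0},{"tx":0,"ty":0,"tz":0,"twist":0},{"tx":0,"ty":0,"tz":0,"twist":0},{"tx":0,"ty":0,"tz":0,"twist":0}]' 1 100;  python3 -m jog '[{"tx":0,"ty":0,"tz":0,"twist":0},{"tx":0,"ty":0,"tz":0,"twist":0},{"tx":0,"ty":0,"tz":0,"twist":0}]'; python3 go.py 513 185 140 76
```

```text
time_s: 3.82
eef_pos: [512.0, 183.4, 25.8]
tool_rot: [0.123, 0.992, -0.001, -0.001]
wrist_force: [-0.5, 0.0, -1.4]
gripper_width: 42.6
grasp_force: 0.0
time_s: 4.23
eef_pos: [513.0, 183.6, 27.3]
tool_rot: [0.123, 0.992, -0.0, -0.0]
wrist_force: [0.1, 0.0, -2.9]
gripper_width: 20.5
grasp_force: 97.7
time_s: 4.48
eef_pos: [513.2, 183.7, 27.5]
tool_rot: [0.123, 0.992, -0.0, -0.0]
wrist_force: [-0.0, -0.1, -3.9]
gripper_width: 20.6
grasp_force: 97.7
t 4.48 pos [513.2 183.7  27.5] yaw 75.9 tilt 0.03 F [-0.  -0.1 -3.9] w 20.6 97.7428650856018
d [ 0.0011  0.0024 -0.2249] rows 2.6973338063535444
twist -0.0003
```

```bash
python3 -m jog '[{"tx":0,"ty":0,"tz":-0.02,"twist":0},{"tx":0,"ty":0,"tz":-0.04,"twist":0},{"tx":0,"ty":0,"tz":-0.08,"twist":0},{"tx":0,"ty":0,"tz":-0.08,"twist":0},{"tx":0,"ty":0,"tz":-0.06,"twist":0}]'; python3 -m jog '[{"tx":0,"ty":0,"tz":0,"twist":0},{"tx":0,"ty":0,"tz":0,"twist":0}]';python3 go.py 471 -225 160 94.2
python3 - <<'E'
from h import *
c=capture("side");a=cv2.resize(c["frame"][80:220,140:330],(0,0),fx=4,fy=4,interpolation=cv2.INTER_CUBIC)
cv2.imwrite("pics/s2.png",np.clip(a*1.5,0,255).astype(np.uint8)[:,:,::-1])
E
```

```text
time_s: 4.9
eef_pos: [514.2, 184.0, 172.0]
tool_rot: [0.123, 0.992, 0.001, 0.002]
wrist_force: [0.8, -0.1, -3.0]
gripper_width: 20.6
grasp_force: 98.2
time_s: 5.07
eef_pos: [515.1, 184.2, 171.4]
tool_rot: [0.123, 0.992, 0.001, 0.003]
wrist_force: [-0.9, 0.5, -4.3]
gripper_width: 20.8
grasp_force: 98.5
t 5.07 pos [515.1 184.2 171.4] yaw 75.9 tilt 0.36 F [-0.9  0.5 -4.3] w 20.8 98.53236794471741
d [-0.1134 -0.8152  0.0211] rows 9.872586419403408
twist -0.0508
```

View pics/s2.png

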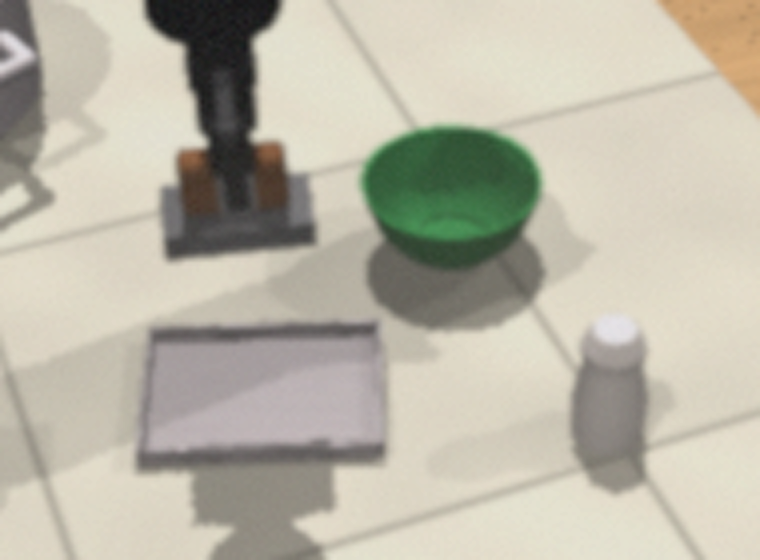

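The block is held level with the finger centred on the handle. Its sole edge runs (167,257) to (315,242), and the tray is empty.

```bash
python3 -m jog '[{"tx":0,"ty":0,"tz":0,"twist":-0.017},{"tx":0,"ty":0,"tz":0,"twist":-0.017},{"tx":0,"ty":0,"tz":0,"twist":-0.017}]' >/dev/null; python3 go.py 471 -225 160 94.2
```

```text
t 5.37 pos [511.4 183.3 164.4] yaw 94.6 tilt 0.34 F [-0.5  0.5 -3.2] w 20.6 98.19337964057922
d [ 0.1455 -0.8076  0.0103] rows 9.840467846946147
twist 0.001
```

```bash
python3 -m jog '[{"tx":0.013,"ty":-0.04,"tz":0,"twist":0},{"tx":0.013,"ty":-0.08,"tz":0,"twist":0},{"tx":0.013,"ty":-0.08,"tz":0,"twist":0},{"tx":0.013,"ty":-0.08,"tz":0,"twist":0},{"tx":0.013,"ty":-0.08,"tz":0,"twist":0}]' >/dev/null;python3 -m jog '[{"tx":0.013,"ty":-0.08,"tz":0,"twist":0},{"tx":0.013,"ty":-0.08,"tz":0,"twist":0},{"tx":0.013,"ty":-0.08,"tz":0,"twist":0},{"tx":0.013,"ty":-0.08,"tz":0,"twist":0},{"tx":0.013,"ty":-0.08,"tz":0,"twist":0}]' >/dev/null;python3 -m jog '[{"tx":0.015,"ty":-0.048,"tz":0,"twist":0},{"tx":0,"ty":0,"tz":0,"twist":0},{"tx":0,"ty":0,"tz":0,"twist":0}]' >/dev/null; python3 go.py 471 -225 150 94.2
python3 - <<'E'
from h import *
for n,x,y in(("top",240,130),("side",170,180)):
    c=capture(n);a=cv2.resize(c["frame"][y:y+150,x:x+200],(0,0),fx=4,fy=4,interpolation=cv2.INTER_CUBIC)
    cv2.imwrite(f"pics/{n}3.png",np.clip(a*1.5,0,255).astype(np.uint8)[:,:,::-1])
E
```

```text
t 6.45 pos [ 469.4 -224.7  164.8] yaw 94.1 tilt 0.32 F [ 1.   0.6 -3.9] w 20.7 99.12776112556458
d [-0.0033 -0.001   0.0296] rows 0.3577962700270042
twist -0.0003
```

View pics/top3.png

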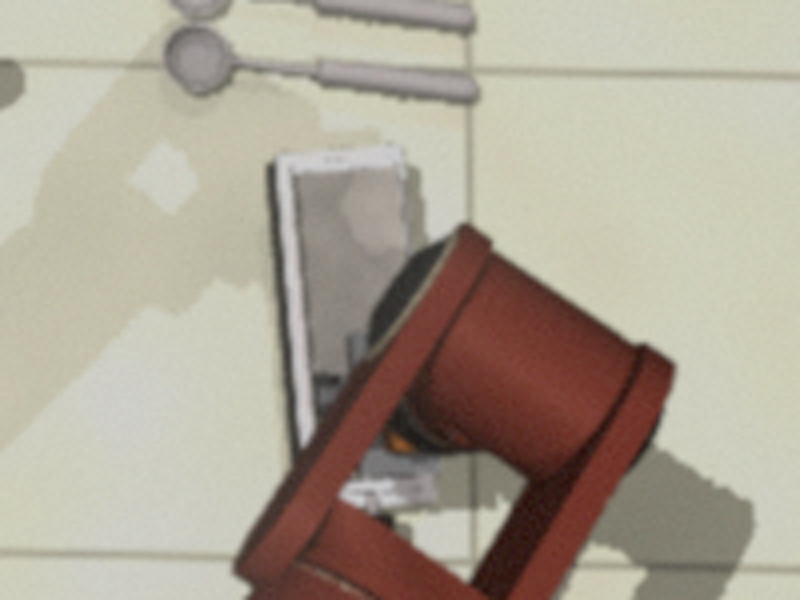

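View pics/side3.png

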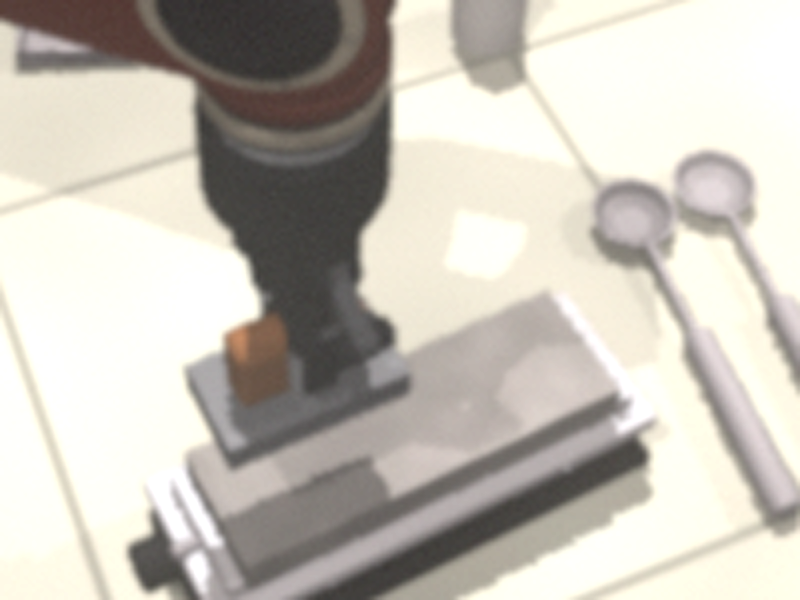

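Side crop (4x, offset 170,180): the plate hangs above the knob end, with its near sole edge running (232,465) to (408,395). The stone corners are (550,292), (622,402), (245,583), (190,455). Top crop (offset 240,130): the stone's far edge runs (298,172) to (405,167).

```bash
python3 - <<'E'
from h import *
s=capture("side");t=capture("top")
S=lambda P,z:np.array([cast(s,170+(u-1.5)/4,180+(v-1.5)/4,z)[:2] for u,v in P])
T=lambda P,z:np.array([cast(t,240+(u-1.5)/4,130+(v-1.5)/4,z)[:2] for u,v in P])
p=S([(550,292),(622,402),(245,583),(190,455)],72);print(p.round(),p.mean(0),[np.linalg.norm(p[i]-p[i-1]).round() for i in range(4)])
b=S([(232,465),(408,395)],141);d=b[1]-b[0];print("block edge",b.round(),np.linalg.norm(d),np.degrees(np.arctan2(d[1],d[0])),b.mean(0)+25*np.array([-d[1],d[0]])/np.linalg.norm(d))
p=T([(298,172),(405,167),(316,375)],72);print("top far L,R; left pt",p.round())
E
```

```text
[[ 628. -178.]
 [ 630. -253.]
 [ 422. -271.]
 [ 421. -197.]] [ 525.37635695 -224.70510967] [np.float64(208.0), np.float64(74.0), np.float64(209.0), np.float64(74.0)]
block edge [[ 427. -249.]
 [ 514. -247.]] 86.56748586996356 1.867050746623401 [ 469.67192519 -222.93446601]
top far L,R; left pt [[ 628. -176.]
 [ 633. -249.]
 [ 489. -188.]]
```

```bash
python3 -m jog '[{"tx":-0.005,"ty":-0.007,"tz":0.03,"twist":-0.0025},{"tx":0,"ty":0,"tz":0.04,"twist":0},{"tx":0,"ty":0,"tz":0.03,"twist":0},{"tx":0,"ty":0,"tz":0.016,"twist":0},{"tx":0,"ty":0,"tz":0,"twist":0}]' >/dev/null;  python3 -m jog '[{"tx":0,"ty":0,"tz":0,"twist":0},{"tx":0,"ty":0,"tz":0,"twist":0}]'>/dev/null; python3 go.py 472 -228 96 95
```

```text
t 7.23 pos [ 474.8 -227.9  111. ] yaw 95.2 tilt 0.11 F [ 0.5 -0.4 -2.1] w 20.4 99.17566537857056
d [0.0056 0.0003 0.0301] rows 0.36689579667921046
twist 0.0006
```

```bash
python3 -m jog '[{"tx":0.005,"ty":0,"tz":0.008,"twist":0},{"tx":0,"ty":0,"tz":0.008,"twist":0},{"tx":0,"ty":0,"tz":0.004,"twist":0},{"tx":0,"ty":0,"tz":0,"twist":0},{"tx":0,"ty":0,"tz":0,"twist":0}]' >/dev/null;  python3 go.py 472 -228 96 95;  python3 -m jog '[{"tx":0,"ty":0,"tz":0.004,"twist":0},{"tx":0,"ty":0,"tz":0,"twist":0},{"tx":0,"ty":0,"tz":0,"twist":0}]'>/dev/null; python3 go.py 472 -228 96 95
```

```text
t 7.65 pos [ 471.3 -228.    99.6] yaw 95.2 tilt 0.02 F [ 0.4  0.2 -3.2] w 20.4 99.1754937171936
d [-0.0014 -0.0001  0.0072] rows 0.08845553050247519
twist 0.0004
t 7.9 pos [ 471.4 -228.    97.7] yaw 95.2 tilt 0.01 F [-0.4 -0.2 -3.3] w 20.8 99.17540431022644
d [-0.0012 -0.      0.0034] rows 0.04353131427770134
twist 0.0005
```

```bash
python3 -m jog '[{"tx":0,"ty":0,"tz":0.006,"twist":0},{"tx":0,"ty":0,"tz":0,"twist":0},{"tx":0,"ty":0,"tz":0,"twist":0}]'>/dev/null; python3 go.py 472 -228 88 95;  python3 -m jog '[{"tx":0,"ty":0,"tz":0.006,"twist":0},{"tx":0,"ty":0,"tz":0,"twist":0},{"tx":0,"ty":0,"tz":0,"twist":0}]'>/dev/null; python3 go.py 472 -228 88 95
```

```text
t 8.15 pos [ 471.6 -228.1   94.9] yaw 95.2 tilt 0.01 F [ 0.  -0.2 -2.6] w 20.7 99.43894028663635
d [-0.0009  0.0002  0.0138] rows 0.1660979987538449
twist 0.0005
t 8.4 pos [ 471.8 -228.3   92.3] yaw 95.2 tilt 0.04 F [0.1 0.5 0.5] w 20.8 99.66736435890198
d [-0.0005  0.0005  0.0087] rows 0.1043114890516399
twist 0.0005
```

```bash
python3 -m jog '[{"tx":0,"ty":0,"tz":0.005,"twist":0},{"tx":0,"ty":0,"tz":0.005,"twist":0},{"tx":0,"ty":0,"tz":0,"twist":0},{"tx":0,"ty":0,"tz":0,"twist":0},{"tx":0,"ty":0,"tz":0,"twist":0}]'>/dev/null; python3 go.py 577 -219 87.5 95
```

```text
t 8.82 pos [ 471.9 -228.3   88. ] yaw 95.2 tilt 0.05 F [-3.2  2.8  6.4] w 20.8 100.4079258441925
d [-0.211  -0.0003  0.0011] rows 2.5304160293679647
twist 0.0005
```

```bash
python3 -m jog '[{"tx":0,"ty":0,"tz":0.0005,"twist":0},{"tx":-0.0022,"ty":0,"tz":0,"twist":0},{"tx":-0.0044,"ty":0,"tz":0,"twist":0},{"tx":-0.0044,"ty":0,"tz":0,"twist":0},{"tx":-0.0044,"ty":0,"tz":0,"twist":0}]'>/dev/null; python3 go.py 577 -219 87.5 95; python3 -m jog '[{"tx":-0.0044,"ty":0,"tz":0,"twist":0},{"tx":-0.0044,"ty":0,"tz":0,"twist":0},{"tx":-0.0044,"ty":0,"tz":0,"twist":0},{"tx":-0.0044,"ty":0,"tz":0,"twist":0},{"tx":-0.0044,"ty":0,"tz":0,"twist":0}]'>/dev/null; python3 go.py 577 -219 87.5 95
```

```text
t 9.23 pos [ 479.  -228.1   87.6] yaw 95.2 tilt 0.1 F [-5.1 -1.2  6.8] w 21.0 100.64207911491394
d [-0.1969  0.0005  0.    ] rows 2.3604685897138955
twist 0.0005
t 9.65 pos [ 490.  -227.1   87.6] yaw 95.2 tilt 0.1 F [-5.1  0.7  6.9] w 20.7 100.64364910125732
d [-1.749e-01  5.000e-04  1.000e-04] rows 2.0966074790585396
twist 0.0005
```

Steady. I'll carry on to the far end.

```bash
python3 -m jog '[{"tx":-0.0044,"ty":0,"tz":0,"twist":0},{"tx":-0.0044,"ty":0,"tz":0,"twist":0},{"tx":-0.0044,"ty":0,"tz":0,"twist":0},{"tx":-0.0044,"ty":0,"tz":0,"twist":0},{"tx":-0.0044,"ty":0,"tz":0,"twist":0}]'>/dev/null; python3 -m jog '[{"tx":-0.0044,"ty":0,"tz":0,"twist":0},{"tx":-0.0044,"ty":0,"tz":0,"twist":0},{"tx":-0.0044,"ty":0,"tz":0,"twist":0},{"tx":-0.0044,"ty":0,"tz":0,"twist":0},{"tx":-0.0044,"ty":0,"tz":0,"twist":0}]'>/dev/null; python3 go.py 577 -219 87.5 95; python3 -m jog '[{"tx":-0.0044,"ty":0,"tz":0,"twist":0},{"tx":-0.0044,"ty":0,"tz":0,"twist":0},{"tx":-0.0044,"ty":0,"tz":0,"twist":0},{"tx":-0.0044,"ty":0,"tz":0,"twist":0},{"tx":-0.0044,"ty":0,"tz":0,"twist":0}]'>/dev/null; python3 -m jog '[{"tx":-0.0044,"ty":0,"tz":0,"twist":0},{"tx":-0.0044,"ty":0,"tz":0,"twist":0},{"tx":-0.0044,"ty":0,"tz":0,"twist":0},{"tx":-0.0044,"ty":0,"tz":0,"twist":0},{"tx":-0.0044,"ty":0,"tz":0,"twist":0}]'>/dev/null; python3 go.py 577 -219 87.5 95
```

```text
t 10.48 pos [ 511.9 -225.2   87.7] yaw 95.2 tilt 0.09 F [-4.2 -0.7  6.9] w 20.8 100.64125299453735
d [-0.1308  0.0005  0.0002] rows 1.568178680515325
twist 0.0005
t 11.32 pos [ 533.8 -223.2   87.7] yaw 95.2 tilt 0.09 F [-4.8 -0.6  6.9] w 21.0 100.63916802406311
d [-0.0868  0.0005  0.0002] rows 1.041212389830278
twist 0.0005
```

```bash
python3 -m jog '[{"tx":-0.0044,"ty":0,"tz":0,"twist":0},{"tx":-0.0044,"ty":0,"tz":0,"twist":0},{"tx":-0.0044,"ty":0,"tz":0,"twist":0},{"tx":-0.0044,"ty":0,"tz":0,"twist":0},{"tx":-0.0044,"ty":0,"tz":0,"twist":0}]'>/dev/null; python3 -m jog '[{"tx":-0.0044,"ty":0,"tz":0,"twist":0},{"tx":-0.0044,"ty":0,"tz":0,"twist":0},{"tx":-0.0044,"ty":0,"tz":0,"twist":0},{"tx":-0.0044,"ty":0,"tz":0,"twist":0},{"tx":-0.0044,"ty":0,"tz":0,"twist":0}]'>/dev/null; python3 go.py 577 -219 87.5 95; python3 -m jog '[{"tx":-0.0044,"ty":0,"tz":0,"twist":0},{"tx":-0.0044,"ty":0,"tz":0,"twist":0},{"tx":-0.0044,"ty":0,"tz":0,"twist":0},{"tx":-0.0044,"ty":0,"tz":0,"twist":0},{"tx":-0.0044,"ty":0,"tz":0,"twist":0}]'>/dev/null; python3 -m jog '[{"tx":-0.0044,"ty":0,"tz":0,"twist":0},{"tx":-0.0044,"ty":0,"tz":0,"twist":0},{"tx":-0.0044,"ty":0,"tz":0,"twist":0},{"tx":-0.0044,"ty":0,"tz":0,"twist":0},{"tx":-0.0044,"ty":0,"tz":0,"twist":0}]'>/dev/null;python3 -m jog '[{"tx":0,"ty":0,"tz":0,"twist":0},{"tx":0,"ty":0,"tz":0,"twist":0},{"tx":0,"ty":0,"tz":0,"twist":0}]'>/dev/null; python3 go.py 577 -219 87.5 95
```

```text
t 12.15 pos [ 555.7 -221.2   87.7] yaw 95.2 tilt 0.09 F [-5.4 -0.1  7.1] w 20.5 100.63707232475281
d [-0.0429  0.0005  0.0003] rows 0.5139672844890463
twist 0.0005
t 13.23 pos [ 578.  -219.2   87.9] yaw 95.2 tilt 0.08 F [-4.1 -0.7  6.4] w 20.9 100.62286019325256
d [0.0019 0.0006 0.0008] rows 0.026038833290860344
twist 0.0005
```

```bash
python3 -m jog '[{"tx":0,"ty":0,"tz":-0.01,"twist":0},{"tx":0,"ty":0,"tz":-0.03,"twist":0},{"tx":0,"ty":0,"tz":-0.05,"twist":0},{"tx":0,"ty":0,"tz":-0.06,"twist":0},{"tx":0,"ty":0,"tz":0,"twist":0}]'>/dev/null; python3 -m jog '[{"tx":0,"ty":0,"tz":0,"twist":0.015},{"tx":0,"ty":0,"tz":0,"twist":0.015},{"tx":0,"ty":0,"tz":0,"twist":0.015},{"tx":0,"ty":0,"tz":0,"twist":0.015},{"tx":0,"ty":0,"tz":0,"twist":0}]'>/dev/null; python3 go.py 517 183 150 73
```

```text
t 14.07 pos [ 576.9 -217.9  159.2] yaw 73.5 tilt 0.16 F [ 0.2  0.5 -3.9] w 20.7 99.1509997844696
d [0.3426 0.7346 0.0199] rows 9.722221976886107
twist 0.0013
```

```bash
python3 -m jog '[{"tx":0.017,"ty":0.0365,"tz":0,"twist":0},{"tx":0.033,"ty":0.07,"tz":0,"twist":0},{"tx":0.033,"ty":0.07,"tz":0,"twist":0},{"tx":0.033,"ty":0.07,"tz":0,"twist":0},{"tx":0.033,"ty":0.07,"tz":0,"twist":0}]' >/dev/null;python3 -m jog '[{"tx":0.033,"ty":0.07,"tz":0,"twist":0},{"tx":0.033,"ty":0.07,"tz":0,"twist":0},{"tx":0.033,"ty":0.07,"tz":0,"twist":0},{"tx":0.033,"ty":0.07,"tz":0,"twist":0},{"tx":0.033,"ty":0.07,"tz":0,"twist":0}]' >/dev/null;python3 -m jog '[{"tx":0.028,"ty":0.068,"tz":0,"twist":0},{"tx":0,"ty":0,"tz":0,"twist":0},{"tx":0,"ty":0,"tz":0.04,"twist":0},{"tx":0,"ty":0,"tz":0.06,"twist":0},{"tx":0,"ty":0,"tz":0.04,"twist":0}]' >/dev/null;python3 -m jog '[{"tx":0,"ty":0,"tz":0,"twist":0},{"tx":0,"ty":0,"tz":0,"twist":0}]' >/dev/null; python3 go.py 517 183 28 73
```

```text
t 15.48 pos [516.  181.6  89.3] yaw 73.6 tilt 0.27 F [ 1.   0.8 -2.2] w 20.5 99.52077984809875
d [-0.0017  0.0036  0.1226] rows 1.4707700703432667
twist 0.0018
```

```bash
python3 -m jog '[{"tx":0,"ty":0.003,"tz":0.03,"twist":0},{"tx":0,"ty":0,"tz":0.03,"twist":0},{"tx":0,"ty":0,"tz":0.025,"twist":0},{"tx":0,"ty":0,"tz":0.015,"twist":0},{"tx":0,"ty":0,"tz":0.006,"twist":0}]'>/dev/null; python3 -m jog '[{"tx":0,"ty":0,"tz":0,"twist":0},{"tx":0,"ty":0,"tz":0,"twist":0},{"tx":0,"ty":0,"tz":0,"twist":0}]'>/dev/null; python3 go.py 517 183 27.5 73
```

```text
t 16.15 pos [518.9 183.8  39.6] yaw 73.6 tilt 0.11 F [-0.  -0.6 -2.5] w 20.6 99.95500445365906
d [ 0.0032 -0.0026  0.0243] rows 0.29538960070411535
twist 0.0016
```

```bash
python3 -m jog '[{"tx":0,"ty":0,"tz":0.012,"twist":0},{"tx":0,"ty":0,"tz":0.006,"twist":0},{"tx":0,"ty":0,"tz":0,"twist":0},{"tx":0,"ty":0,"tz":0,"twist":0}]'>/dev/null; python3 go.py 517 183 27.5 73;  python3 -m jog '[{"tx":0,"ty":0,"tz":0.004,"twist":0},{"tx":0,"ty":0,"tz":0,"twist":0},{"tx":0,"ty":0,"tz":0,"twist":0}]'>/dev/null; python3 go.py 517 183 27.5 73
```

```text
t 16.48 pos [517.6 183.6  29.1] yaw 73.6 tilt 0.05 F [-0.2  0.3 -3.3] w 20.3 99.95495796203613
d [ 0.0009 -0.0014  0.0032] rows 0.04374156064919058
twist 0.0016
t 16.73 pos [518.  183.6  27.5] yaw 73.6 tilt 0.0 F [ 0.5  0.6 -4.4] w 20.8 99.95537996292114
d [ 0.0016 -0.0018  0.0001] rows 0.028682411611467996
twist 0.0016
```

```bash
python3 -m jog '[{"tx":0,"ty":0,"tz":0.003,"twist":0},{"tx":0,"ty":0,"tz":0,"twist":0},{"tx":0,"ty":0,"tz":0,"twist":0}]'>/dev/null; python3 go.py 517 183 27.5 73;  python3 -m jog '[{"tx":0,"ty":0,"tz":0.002,"twist":0},{"tx":0,"ty":0,"tz":0,"twist":0},{"tx":0,"ty":0,"tz":0,"twist":0}]'>/dev/null; python3 go.py 517 183 27.5 73
```

```text
t 16.98 pos [518.3 183.7  27.3] yaw 73.6 tilt 0.01 F [-3.3 -0.8  5.4] w 20.8 100.95541834831238
d [ 0.0022 -0.0021 -0.0005] rows 0.0363274406859239
twist 0.0016
t 17.23 pos [518.4 183.7  27.2] yaw 73.6 tilt 0.03 F [-8.  -2.7 11.3] w 20.7 101.8811559677124
d [ 0.0024 -0.0022 -0.0005] rows 0.03934383507959979
twist 0.0016
```

On the floor. I'll raise the command slightly, open, then retreat.

```bash
python3 -m jog '[{"tx":0,"ty":0,"tz":-0.003,"twist":0},{"tx":0,"ty":0,"tz":0,"twist":0},{"tx":0,"ty":0,"tz":0,"twist":0}]'>/dev/null; python3 -m jog '[{"tx":0,"ty":0,"tz":0,"twist":0},{"tx":0,"ty":0,"tz":0,"twist":0},{"tx":0,"ty":0,"tz":0,"twist":0},{"tx":0,"ty":0,"tz":0,"twist":0},{"tx":0,"ty":0,"tz":0,"twist":0}]' -1; python3 -m jog '[{"tx":0,"ty":0,"tz":-0.01,"twist":0},{"tx":0,"ty":0,"tz":-0.04,"twist":0},{"tx":0,"ty":0,"tz":-0.08,"twist":0},{"tx":0,"ty":0,"tz":-0.08,"twist":0},{"tx":0,"ty":0,"tz":-0.08,"twist":0}]'; python3 -m jog '[{"tx":0,"ty":0,"tz":0,"twist":0},{"tx":0,"ty":0,"tz":0,"twist":0},{"tx":0,"ty":0,"tz":0,"twist":0},{"tx":0,"ty":0,"tz":0,"twist":0},{"tx":0,"ty":0,"tz":0,"twist":0}]'>/dev/null
python3 - <<'E'
from h import *
c=capture("side");a=cv2.resize(c["frame"][90:384,110:400],(0,0),fx=2,fy=2)
cv2.imwrite("pics/s4.png",np.clip(a*1.5,0,255).astype(np.uint8)[:,:,::-1])
E
```

```text
time_s: 17.9
eef_pos: [518.0, 183.6, 26.4]
tool_rot: [0.143, 0.99, -0.0, -0.0]
wrist_force: [-1.1, -0.4, 0.1]
gripper_width: 79.7
grasp_force: 0.0
time_s: 18.32
eef_pos: [517.4, 183.5, 173.0]
tool_rot: [0.143, 0.99, -0.0, -0.0]
wrist_force: [1.4, 0.2, 0.4]
gripper_width: 85.3
grasp_force: 0.0
```

View pics/s4.png

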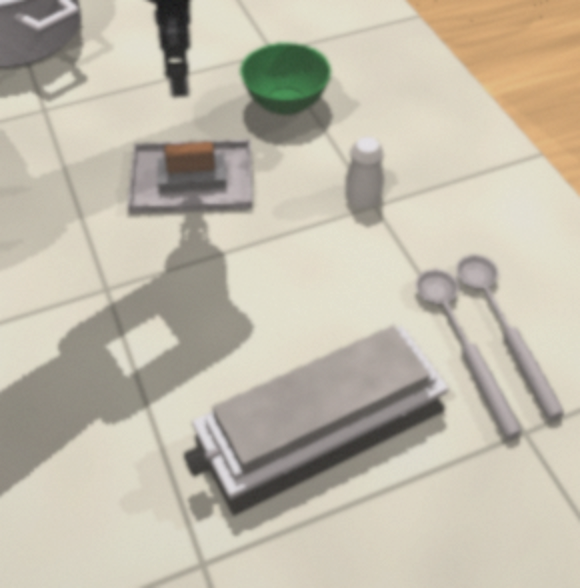

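The block lies flat in the middle of the tray at (192,165). The gripper is clear above at (178,90), and nothing else has moved.

```bash
python3 -c "
from workcell import *
print(finish_job())"
```

```text
the job is handed in; nothing more can be done
None
```

I made the full stroke along the stone in one pass of about four seconds, holding the cradle about half-way down (7–8 mm by arm height and wrist force). The block is back flat in the tray and released, and the job is handed in; no verdict came back.

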